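# Press the proud mast-hole plug home

### The arm

A 6-joint arm with a two-finger parallel gripper is mounted at the origin on the work surface. World frame = base frame: x ahead of the robot, y to its left, z up, the work surface at z = 0. Lengths are in mm, angles in degrees, forces in N, time in s.
With the tool pointing down it reaches from about 350 to 850 mm from the base axis. Payload 8.1 kg.
Tool frame: the origin (TCP) lies at the very end of the fingers, on their centre line; the grasp point (between the pads) lies r.tcp_to_grasp behind it (r.tcp_to_grasp is the distance from the TCP to the grasp point, in mm); z points along the fingers, y is the line along which they close (so a half turn about z gives the same grasp; the last joint's range is limited). The gripper opens to 85 mm and grips with 20 to 120 N. Pads are 22 mm wide; open, the fingers measure 114 mm over their backs; the gripper's body (76 mm by 85 mm) begins 54 mm behind the grasp point. The pads swing forward as they close: fully open they stand 13 mm farther back than shut.
Start: joints at [64.893, 7.471, 85.268, -0, 87.261, -4.893], TCP at [207.295, 563.058, 201.292] pointing down, gripper open.
Joint ranges: [-169.43, 169.43], [-51.17, 129.36], [1.28, 143.12], [-76.62, 256.62], [0, 156.53], [-152.29, 152.29]. Speed limits (degrees/s): [136.94, 136.94, 159.86, 180, 180, 180].

### API

Orientations are given as [roll, pitch, yaw] about the fixed x, y, z axes, in that order (R = Rz(yaw) Ry(pitch) Rx(roll)).
In Python, from bench import r gives the robot as it stands.
- The arm moves only by the shell command python3 -m handwheel 'ROWS' [OPENING] [FORCE]. ROWS is JSON, a list of rows, each a list of 4 numbers: the shift along the tool's x, y, z in m, then the turn about the tool's z in degrees. A call has 1 to 10 rows; each row shifts and turns the commanded pose from where the row before left it, along the tool's axes as they then stand; what a row does not reach is not made up. A row lasts 1/10 s, in which the tool goes at most 50 mm and 8.59 degrees, less where a joint would pass 70% of its speed; a pose out of reach is approached as far as the arm can. A call is refused whole if a number of a shift passes 0.05 or a number of a turn 8.59, either way. A call with a gripper value outside its range is refused whole. OPENING is the finger opening in m, from 0 to 0.0854, set as the call begins (- or left out, the last holds). The fingers move at their own pace and stop on an object; FORCE is the grip in N (left out, the last holds). Time passes only in rows, so rows that do not move let the fingers close. It gives the time, the measured TCP pose, the force, the opening and the grip force at its end, in the units of the state.
- r.sense(): the state, without advancing time (a new reading comes with each control period).
- r.snapshot(name): name is "scene" or "top"; returns the picture (384x512x3 uint8, red, green, blue); there is no depth.
- r.camera_params(name): a dict with "fx", "fy", "cx", "cy" (pixels), "D" ([k1, k2, p1, p2, k3] as OpenCV has them; the pictures are not rectified), "R" (3x3) and "t" (3): a world point X has camera coordinates R X + t. Camera axes: x right, y down, z forward; pixel columns grow to the right and rows downward; lengths in mm; the calibration is good to about 2 mm. A picture is of the moment at which its call begins. camera_params takes no time and is no camera call.
- r.hand_in(): hands the job in; it is judged then, once.
The state is a dict: "time": time; "joint_pos": joint angles; "qd": joint speeds; "joint_efforts": joint torques, N m; "tool_pos": TCP position; "tcp_rot": TCP orientation; "ft_force": force on the tool from outside, world axes, zero at the start; "wrist_torque": the same for the moment, N m; "finger_gap": finger opening in mm; "grip_force": force on a finger pad.
Only numpy, scipy, OpenCV 4.12 (cv2) and the standard library are available. Lean on these libraries where they do the work, as an engineer would, in place of code of your own. Each camera call takes 0.05 s, during which the arm holds its last target. There are 200 camera calls.

### The job

Before the model schooner's deck is varnished its three mast holes are stopped with hardwood plugs; one plug has crept up and stands proud of its brass collar. Press that plug gently down with the fingertips until it is fully home, its head seated on the collar like the other two, then draw the hand clear. Do not pull it out, and touch nothing else: not the other two plugs, the hull or its cradle, nor the things lying about on the bench.

Things in the scene. Friction and masses are not known exactly. Their poses are not given: they have to be found in the camera images.
- cradle: Heavy cream ceramic cradle (foot 230 x 110 mm, two saddles 85 mm high) that carries the model schooner's hull upright and firm; neither moves. Origin on the bench under the middle of the hull; x points to the bow, y to the hull's left, z up.
- schooner: The wooden hull; origin and axes as the cradle's. 101 mm wide, x -240 to +236 mm; bowsprit to x = 335, 168 mm up. Flat deck 130 mm above the bench, bulwarks 9 mm high (to 20 mm at the ends). Mast holes at y = 0, x = 115, 0, -115 mm, each with a brass collar 25 mm across, 2 mm high. Between them a hatch (x 37 to 73, 9 mm high) and a deckhouse (x -79 to -37, 48 mm wide, 14 mm high).
- raised_plug_top (a point): Centre of the top of the dark hardwood plug that stands proud, in any one of the three mast holes. Shouldered round plug, upright: head 18 mm across and 10 mm high over an 11 mm shank that fits in the hole. When fully home its top is 142 mm above the bench; at the start it stands 12 to 18 mm higher.
- raised_plug (a joint): Its joint value is how far the head stands above its collar, in m: 0 = fully home, head resting on the collar (a hard stop), positive = standing proud. Starts at 0.012 to 0.018. It slides down under a push of about 4 N at a slow press, stays where it is left and does not spring back; the stop at 0 is hard, so come onto it slowly (30 mm/s or less). It could also be drawn up, which is not wanted.
- plug_b_top (a point): Centre of the top of the second plug, alike in size and wood, already home (top 142 mm above the bench). To be left alone.
- plug_b (a joint): Its joint value is how far the head stands above its collar, in m: 0 = fully home, head resting on the collar (a hard stop), positive = standing proud. Starts at 0.
- plug_c_top (a point): Centre of the top of the third plug, alike in size and wood, already home (top 142 mm above the bench). To be left alone.
- plug_c (a joint): Its joint value is how far the head stands above its collar, in m: 0 = fully home, head resting on the collar (a hard stop), positive = standing proud. Starts at 0.
- windlass: Small bronze anchor windlass, loose on the bench beside the hull, 60 x 100 mm and 65 mm high; origin under its middle. Leave alone.
- square: Steel try square lying flat and loose, stock 100 x 16 x 14 mm, blade 135 mm; origin on the bench between them, blade along x. Leave alone.
- tin: Varnish tin, 72 mm across, about 85 mm high, loose; origin under its middle. Leave alone.
- brush: Varnish brush, 180 mm long, lying loose along its x; origin on the bench under its middle. Leave alone.

How it is judged (in metres and radians):
At the end, for the whole second after the job is handed in: All three plugs are home (heads within 1.5 mm of their collars) and still, and the windlass, square, tin and brush lie within 5 mm of where they were (value of joint each of raised_plug, plug_b, plug_c below 0.0015 m and velocity of joint raised_plug below 0.005 m/s and distance of each of windlass, square, tin, brush from where it was at the start of the episode below 0.005 m); the robot touches nothing.
It fails at once if the raised plug is pressed harder than 40 N, or with another part of the arm than the fingers (contact force between the fingers and raised_plug above 40 N or contact force between the arm and raised_plug above 0.5 N).
It fails at once if the raised plug is drawn up (more than 22 mm above its collar) (value of joint raised_plug above 0.022 m).
It fails at once if one of the other two plugs is touched or drawn up (contact force between any of the fingers, the arm and plug_b above 0.5 N or contact force between any of the fingers, the arm and plug_c above 0.5 N or value of joint any of plug_b, plug_c above 0.002 m).
It fails at once if the hull or its cradle is touched (contact force between any of the fingers, the arm and cradle above 1 N).
It fails at once if a thing on the bench is touched or shifted (contact force between any of the fingers, the arm and windlass above 0.5 N or contact force between any of the fingers, the arm and square above 0.5 N or contact force between any of the fingers, the arm and tin above 0.5 N or contact force between any of the fingers, the arm and brush above 0.5 N or distance of any of windlass, square, tin, brush from where it was at the start of the episode above 0.005 m).
It also fails if it takes over 35 s, if anything falls off the work surface, if the arm or the gripper's body presses on something with over 40 N, if the wrist force passes 120 N, or if a joint passes its speed limit or range.

## Working session

There is one attempt and no reset: what is moved stays moved. The work goes in short steps, Python scripts to look and compute and a shell command to move; the robot and the scene stay as the last step left them, time stands still between calls to the robot, and variables do not carry over. Pictures are saved under pics/ and viewed, at most 10 in all, crops included, and the job is handed in when it is done.

```bash
mkdir -p pics
python3 - <<'E'
from bench import r
import cv2
for n in("scene","top"):
    cv2.imwrite(f"pics/{n}0.png",cv2.resize(r.snapshot(n)[:,:,::-1],(800,600)))
    p=r.camera_params(n);print(n,p)
s=r.sense();print(s["tool_pos"],s["tcp_rot"],s["finger_gap"],r.tcp_to_grasp)
E
```

```text
scene {'fx': 389.35224276456637, 'fy': 389.35224276456637, 'cx': 250.1564020528957, 'cy': 190.38765362298625, 'D': array([0.02766584, 0.        , 0.        , 0.        , 0.        ]), 'R': array([[ 0.13713477,  0.99054688, -0.00330726],
       [ 0.81987922, -0.11537932, -0.56079022],
       [-0.5558706 ,  0.07419228, -0.82795132]]), 't': array([ -67.91982484, -399.82227944, 1217.89314685])}
top {'fx': 452.8094332350179, 'fy': 452.8094332350179, 'cx': 256.305010944193, 'cy': 186.17792839916999, 'D': array([0.05592005, 0.        , 0.        , 0.        , 0.        ]), 'R': array([[ 0.00654096, -0.99994309, -0.00842858],
       [-0.98796267, -0.00515941, -0.1546064 ],
       [ 0.15455412,  0.0093384 , -0.98794019]]), 't': array([   6.23728513,  562.96561928, 1159.22709781])}
[207.05348173 562.54526554 200.32689278] [-1.79901286e+02 -9.93349393e-03  1.59784319e+02] 85.10916099341932 18.700000000000003
```

View pics/scene0.png

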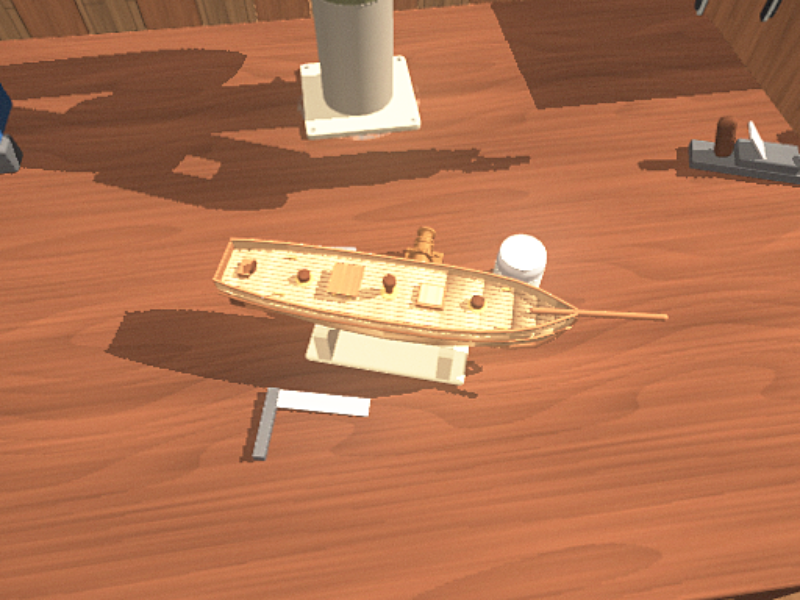

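View pics/top0.png

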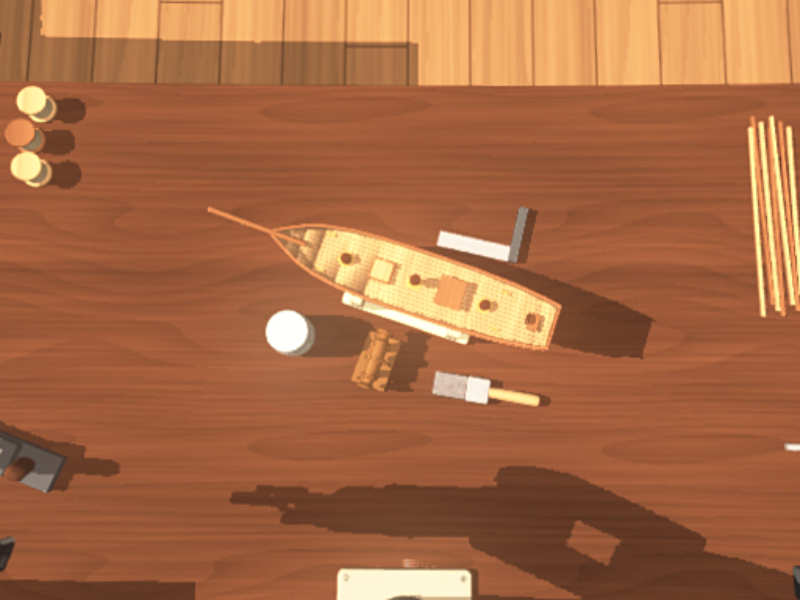

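Both views show the middle plug standing proud: it is elongated at scene (389,282) and has a long shadow at top (415,280), both in 800x600 pixels. The end plugs sit low, at scene (303,275) and (477,301), and at top (485,305) and (346,258). Next I'll triangulate all three.

```bash
cat > m.py <<'E'
from bench import r
import cv2,numpy as np
def ray(n,uv):
    p=r.camera_params(n);K=np.array([[p["fx"],0,p["cx"]],[0,p["fy"],p["cy"]],[0,0,1]])
    q=cv2.undistortPoints(np.array([[uv]],float),K,p["D"])[0,0]
    d=p["R"].T@np.array([*q,1]);return -p["R"].T@p["t"],d/np.linalg.norm(d)
def plane(n,uv,z):
    c,d=ray(n,uv);return c+d*(z-c[2])/d[2]
def tri(a,b):
    A=np.zeros((3,3));y=np.zeros(3)
    for c,d in(a,b):
        M=np.eye(3)-np.outer(d,d);A+=M;y+=M@c
    return np.linalg.solve(A,y)
def blobs(n,guess,w=9):
    im=r.snapshot(n).astype(float);out=[]
    for g in guess:
        u,v=[int(round(k*.64)) for k in g]
        c=im[v-w:v+w+1,u-w:u+w+1];m=(c.max(2)<120).astype(np.uint8)
        k,l,st,ce=cv2.connectedComponentsWithStats(m)
        if k<2: out.append(None);continue
        j=min(range(1,k),key=lambda j:np.hypot(*(ce[j]-w))-st[j,4]*.05)
        out.append((*(ce[j]+[u-w,v-w]),st[j]+np.array([u-w,v-w,0,0,0])))
    return im,out
E
python3 - <<'E'
from m import *
S=[(303,275),(389,282),(477,301)];T=[(485,305),(415,280),(346,258)]
a,s=blobs("scene",S);b,t=blobs("top",T)
for i in range(3):
    print(s[i],t[i]);print(tri(ray("scene",s[i][:2]),ray("top",t[i][:2])).round(1),plane("top",t[i][:2],157 if i==1 else 142).round(1),plane("scene",s[i][:2],157 if i==1 else 142).round(1))
c=lambda im,u,v:cv2.resize(im[v-25:v+25,u-70:u+70,::-1],None,fx=5,fy=5,interpolation=0)
cv2.imwrite("pics/crop.png",np.vstack([c(a,249,183),c(b,266,180)]))
E
```

```text
(np.float64(193.0), np.float64(178.8), array([191, 178,   5,   2,   5])) NoneTraceback (most recent call last):
  File "<stdin>", line 5, in <module>
TypeError: 'NoneType' object is not subscriptable
```

```bash
sed -i 's/m=(c.max(2)<120)/m=(c[:,:,1]<105)/' m.py
python3 - <<'E'
from m import *
S=[(303,275),(389,282),(477,301)];T=[(485,305),(415,280),(346,258)]
a,s=blobs("scene",S);b,t=blobs("top",T)
c=lambda im,u,v:cv2.resize(im[v-25:v+25,u-70:u+70,::-1],None,fx=5,fy=5,interpolation=0)
cv2.imwrite("pics/crop.png",np.vstack([c(a,249,183),c(b,266,180)]))
print(b[175:184,262:270,1].astype(int))
for i in range(3):
    print(s[i],t[i])
    if s[i] and t[i]:print(tri(ray("scene",s[i][:2]),ray("top",t[i][:2])).round(1),plane("top",t[i][:2],157 if i==1 else 142).round(1),plane("scene",s[i][:2],157 if i==1 else 142).round(1))
E
```

```text
[[238 235 216 152 154 210 213 231]
 [200 156 112 100  94 112 161 214]
 [164 105 100 103  99  94 132 219]
 [145 102 104 106 102  97 109 172]
 [144 102 106 105 102  98 106 150]
 [150 101 100 102  99  94 111 157]
 [201 124  95  95  93  98 132 168]
 [247 203 149 145 153 181 198 199]
 [247 247 233 232 237 250 243 227]]
(np.float64(193.375), np.float64(178.5), array([191, 176,   7,   5,  16])) (np.float64(310.04), np.float64(194.76), array([308, 192,   5,   6,  25]))
[ 528.9 -123.1  129.5] [ 527.2 -121.9  142. ] [ 538.1 -122.   142. ]
(np.float64(248.0), np.float64(183.46666666666667), array([245, 179,   7,   9,  30])) (np.float64(265.27272727272725), np.float64(178.77272727272728), array([263, 176,   5,   6,  22]))
[565.9 -13.4 142.1] [563.4 -13.  157. ] [576.3 -15.  157. ]
(np.float64(303.8235294117647), np.float64(194.76470588235293), array([301, 191,   8,   7,  17])) (np.float64(221.27586206896552), np.float64(164.86206896551724), array([219, 162,   6,   7,  29]))
[602.   95.1 132. ] [600.1  95.  142. ] [608.2  91.8 142. ][ WARN:0@0.658] global loadsave.cpp:1063 imwrite_ Unsupported depth image for selected encoder is fallbacked to CV_8U.
```

View pics/crop.png

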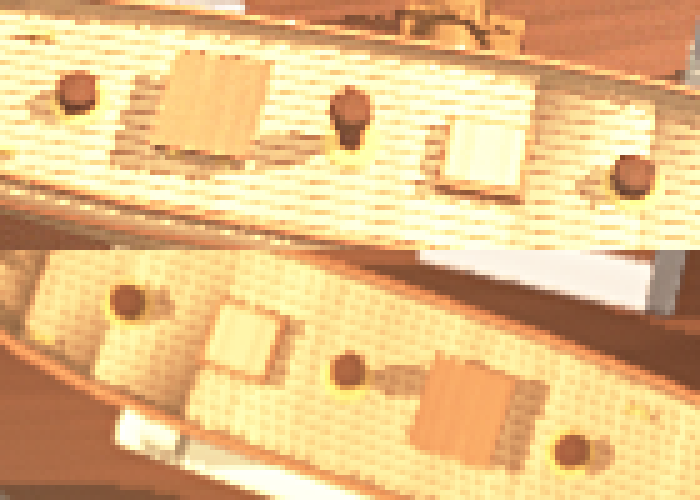

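The middle plug's shank is visible, so it is the raised one. The top view puts it at (563.5, -13). The midpoint of the two home plugs is (563.7, -13.4), and they are 229 mm apart against 230 mm expected. I'll close the fingers and move over it.

```bash
python3 -m handwheel '[[-0.027,-0.021,0,0],[-0.027,-0.021,0,0],[-0.027,-0.021,0,0],[-0.027,-0.021,0,0],[-0.027,-0.021,0,0],[-0.027,-0.021,0,0],[-0.027,-0.021,0,0],[-0.027,-0.021,0,0],[-0.027,-0.021,0,0],[-0.027,-0.021,0,0]]' 0 20
python3 -m handwheel '[[-0.027,-0.021,0,0],[-0.027,-0.021,0,0],[-0.027,-0.021,0,0],[-0.027,-0.021,0,0],[-0.027,-0.021,0,0],[-0.027,-0.021,0,0],[-0.027,-0.021,0,0],[-0.02,-0.015,0,0],[-0.01,-0.01,0,0],[0,0,0,0]]'
cat > d.py <<'E'
from m import *
from scipy.spatial.transform import Rotation as Ro
s=r.sense();R=Ro.from_euler("xyz",s["tcp_rot"],degrees=True)
print(s["time"],s["tool_pos"].round(1),s["ft_force"].round(2),s["finger_gap"],R.inv().apply(np.array([563.5,-13.3,160])-s["tool_pos"]).round(1))
E
python3 d.py
```

```text
time: 1.3
tool_pos: [388.7, 271.5, 201.4]
tcp_rot: [180.0, 0.0, 159.8]
ft_force: [-0.4, 0.2, -0.3]
finger_gap: 0.1
grip_force: 0.0
time: 2.3
tool_pos: [534.4, 34.3, 201.1]
tcp_rot: [-180.0, -0.0, 159.7]
ft_force: [-0.3, -0.2, 1.0]
finger_gap: 0.3
grip_force: 0.0
2.3 [534.4  34.3 201.1] [-0.27 -0.16  1.03] 0.26567324142752563 [-43.8 -34.5  41.1]
```

```bash
python3 -m handwheel '[[-0.015,-0.012,0,0],[-0.015,-0.012,0,0],[-0.01,-0.008,0,0],[-0.004,-0.0025,0,0],[0,0,0.01,0],[0,0,0.01,0],[0,0,0,0],[0,0,0,0]]'
python3 d.py
python3 - <<'E'
from m import *
for n in("scene","top"):
    p=r.camera_params(n);K=np.array([[p["fx"],0,p["cx"]],[0,p["fy"],p["cy"]],[0,0,1]])
    print(n,cv2.projectPoints(np.array([[563.5,-13.3,157],r.sense()["tool_pos"]]),cv2.Rodrigues(p["R"])[0],p["t"],K,p["D"])[0].round(1).tolist())
c=cv2.resize(r.snapshot("scene")[133:233,185:315,::-1],None,fx=6,fy=6,interpolation=cv2.INTER_CUBIC);cv2.imwrite("pics/c2.png",c)
E
```

```text
time: 3.1
tool_pos: [562.8, -11.4, 180.4]
tcp_rot: [-180.0, -0.1, 159.8]
ft_force: [0.5, 0.1, 0.3]
finger_gap: 0.3
grip_force: 0.0
3.1 [562.8 -11.4 180.4] [0.55 0.11 0.28] 0.3197052367813968 [-1.3 -1.5 20.4]
scene [[[248.0, 178.1]], [[248.8, 170.7]]]
top [[[265.4, 178.7]], [[264.7, 177.3]]]
```

View pics/c2.png

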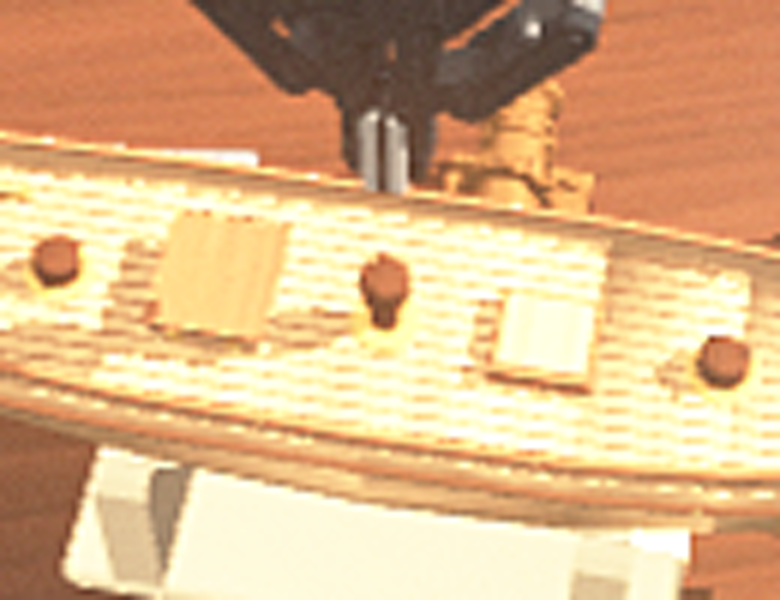

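The fingertips show at crop (385,192), higher than the projected TCP at about (383,226). The plug head, at crop (385,272), agrees with its projection. I'll check the tip in the top view before going down.

Run:
```python
from m import *
z=lambda im:cv2.resize(im[:,:,::-1],None,fx=6,fy=6,interpolation=cv2.INTER_CUBIC)
a=z(r.snapshot("scene")[140:190,200:300]);b=z(r.snapshot("top")[145:195,215:315])
cv2.imwrite("pics/c3.png",np.vstack([a,b]))
s=r.sense();print(s["tool_pos"],s["joint_pos"])
```

```text
[563.70880562 -11.69787561 181.71681646] [-6.39984862e+00  2.40214230e+00  9.26777733e+01  1.39318767e-03
  8.48826761e+01 -7.62106830e+01]
```

View pics/c3.png

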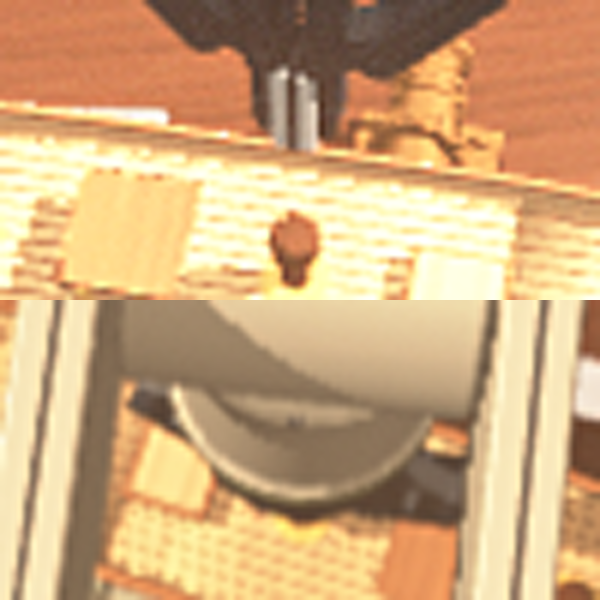

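Run:
```python
from m import *
a=cv2.resize(cv2.imread("pics/scene0.png"),(512,384),interpolation=cv2.INTER_AREA).astype(int)
b=r.snapshot("scene")[:,:,::-1].astype(int)
d=abs(a-b).max(2)
print(d[150:186,238:262])
print(b[155:182,249])
```

```text
[[ 16  20   5 115 111 102 104 113 107 107 104 106 109 117 107 113 114 114
  118 111 113 111 117 110]
 [ 11  17  11  32 117 113 112 107  71  50 105 103 104 105 100 101  99  99
  106  97  55  50  99 102]
 [ 15  15  22   4 120 107  81  45  95 114  79  62  54  97 101  98  93 103
  100  52  14  20  27  84]
 [ 10   9  17  10 111 103  79  62  64  44 113  53 120  61 102 115 109 106
  105  64   9  24  22  17]
 [ 12  14  22  10 121 109  87  53  72  49 118  72  64  60  58 111  98 103
  107  60  10  16  18  19]
 [ 16  13  19   6 120 107  80  56  65  48 112  61  71  61  62 105  99 103
   99  64   2  22  15  17]
 [ 12  17  18   6 101 103  69  53  66  47 109  60  69  56  53 111  99  93
   96  37  19  12  13  14]
 [ 13  10  22   6  91 105  71  55  75  45 100  59  68  90 106 107  89  86
   80  28  17   6   6   7]
 [ 12  12  19   8  83  96  69  63  73  49  95  53  69  87 104 101  86  94
   80  29  24  16  11  13]
 [  9   7  10   2  58  93  68  56  68  47 105  59  65  85  94 117  98  97
   61  16  24  14  21  31]
 [ 13  13  20  16  31 100  91  52  70  46  94  46  73  92  99 107  89  97
   39  26   6   
[... 2242 characters left out ...]
  26  24  19   6  12  20  18   7   6   8   4  24  19  19  21  28
   26  23  14  17  18   3]
 [ 10  24  32  30  29  31  19  32  32   8  12   8   0  25  21  22   8   5
    3  20  14  20  18  23]
 [  7  20  20  18  23   7   6  15  27   6  14  16   2  26  21   9  13  16
    3   5   4  11   4   3]]
[[104 121 139]
 [104 120 142]
 [ 95 113 135]
 [ 98 115 138]
 [104 120 142]
 [102 119 144]
 [103 120 144]
 [101 117 144]
 [105 122 145]
 [108 124 148]
 [ 82 119 181]
 [112 162 217]
 [103 153 216]
 [152 228 255]
 [230 255 255]
 [183 248 255]
 [225 255 255]
 [182 248 255]
 [214 255 255]
 [233 255 255]
 [111 178 250]
 [ 81 120 208]
 [ 83 125 211]
 [ 84 129 211]
 [ 92 138 219]
 [ 87 133 219]
 [ 88 135 219]]
```

The top view is hidden by the wrist. The tips appear about 15 mm off along the scene ray, which could be height or x. I'll descend a little and look again.

```bash
python3 -m handwheel '[[-0.0005,-0.0015,0.003,0],[0,0,0.003,0],[0,0,0.003,0],[0,0,0.003,0],[0,0,0.003,0],[0,0,0,0]]'
python3 d.py
python3 - <<'E'
from m import *
cv2.imwrite("pics/c4.png",cv2.resize(r.snapshot("scene")[130:200,205:295,::-1],None,fx=8,fy=8,interpolation=cv2.INTER_CUBIC))
E
```

```text
time: 3.9
tool_pos: [563.1, -13.5, 165.6]
tcp_rot: [-180.0, -0.1, 159.8]
ft_force: [-0.5, -0.6, 0.1]
finger_gap: -0.1
grip_force: 0.0
3.9 [563.1 -13.5 165.6] [-0.52 -0.61  0.08] -0.08463899346579774 [-0.3  0.3  5.6]
```

View pics/c4.png

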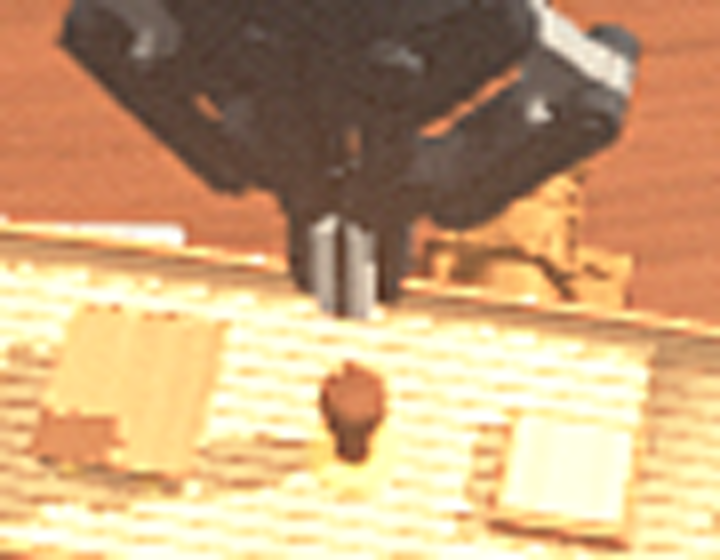

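The tips end at crop (347,318), which is pixel (248.4,169.7). The plug head is at (352,392), which is (249,179). A new fingertip shadow lies on the hatch, with its near end at about crop (120,440), or (220,185). I'll use that shadow to separate height from x.

Run:
```python
from m import *
a=cv2.resize(cv2.imread("pics/top0.png"),(512,384),interpolation=cv2.INTER_AREA).astype(int)
print(a[172:188,260:290,2])
a=cv2.resize(cv2.imread("pics/scene0.png"),(512,384),interpolation=cv2.INTER_AREA).astype(int)
b=r.snapshot("scene")[:,:,::-1].astype(int);d=(abs(a-b).max(2)>60).astype(np.uint8)
k,l,st,ce=cv2.connectedComponentsWithStats(d)
for j in range(1,k):
    if st[j,4]>15:print(st[j],ce[j].round(1))
for uv in[(220,182),(220,187.5),(220,185),(209.5,185)]:print(uv,plane("scene",uv,139).round(1))
for z in(155,165.6,180,193,200):print(z,plane("scene",(248.4,169.7),z).round(1),plane("scene",(249,179),z).round(1))
```

```text
[[254 255 255 255 255 254 253 254 254 254 255 255 254 254 253 253 254 254
  254 255 255 254 254 255 254 254 255 254 255 255]
 [253 254 254 255 255 255 255 255 254 253 254 254 253 254 254 255 254 253
  253 254 254 254 255 255 255 254 255 253 253 254]
 [254 255 254 255 255 252 252 254 255 255 255 253 251 253 254 254 254 254
  255 255 254 253 254 253 254 255 255 255 254 254]
 [255 255 254 252 246 232 230 245 252 255 255 254 253 254 253 253 254 254
  254 255 255 255 253 248 251 253 254 254 255 255]
 [255 254 249 225 198 182 175 191 230 251 255 254 254 255 255 255 255 255
  254 255 254 254 253 248 250 251 247 250 252 249]
 [255 253 236 194 178 175 169 171 207 246 255 254 253 252 250 250 250 251
  251 251 251 252 251 247 248 249 247 251 249 235]
 [255 251 226 185 177 176 171 166 185 229 248 248 245 233 223 221 224 226
  226 229 239 249 248 247 249 248 248 250 249 244]
 [255 251 224 183 176 175 171 166 175 212 225 218 220 222 218 220 220 215
  211 216 223 235 244 248 249 247 249 250 249 248]
 [255 252 228 183 172 169 164 162 177 214 220 208 207 217 212 217 223 220
  221 222 222 233 245 248 
[... 1169 characters left out ...]
92 2705] [267.2  78.3]
[   0   31  158   33 3617] [77.6 46.6]
[ 6 68 14  4 28] [11.4 69.9]
[   9   89  216   46 5276] [133. 110.]
[234 106  30   7  56] [248.8 109.9]
[ 212  114   73   56 2298] [248.8 137. ]
[210 181  10   6  20] [214.6 183. ]
[159 186  21   6  33] [169.8 188.5]
[181 186  20   5  43] [192.2 188. ]
[181 190  28   5  46] [194.3 192.5]
(220, 182) [552.2 -69.2 139. ]
(220, 187.5) [565.7 -70.5 139. ]
(220, 185) [559.6 -69.9 139. ]
(209.5, 185) [556.7 -90.9 139. ]
155 [541.3  -9.4 155. ] [564.4 -11.4 155. ]
165.6 [549.3 -10.4 165.6] [572.  -12.4 165.6]
180 [560.1 -11.8 180. ] [582.3 -13.7 180. ]
193 [569.9 -13.1 193. ] [591.6 -14.9 193. ]
200 [575.1 -13.7 200. ] [596.6 -15.5 200. ]
```

The shadow settles it. With the light slope of about 1.32 (from the stern's shadow), the tips are at z of about 185–190, so x and y are right and the fingertips end roughly 20 mm above the reported TCP. I'll descend slowly on force.

```bash
python3 -m handwheel '[[0,0,0.002,0],[0,0,0.002,0],[0,0,0.002,0],[0,0,0.002,0],[0,0,0.002,0],[0,0,0,0]]'
python3 -m handwheel '[[0,0,0.002,0],[0,0,0.002,0],[0,0,0.002,0],[0,0,0,0]]'; python3 d.py
python3 - <<'E'
from m import *
cv2.imwrite("pics/c5.png",cv2.resize(r.snapshot("scene")[130:200,205:295,::-1],None,fx=8,fy=8,interpolation=cv2.INTER_CUBIC))
E
```

```text
time: 4.6
tool_pos: [563.2, -13.5, 155.8]
tcp_rot: [-180.0, -0.0, 159.8]
ft_force: [0.1, 0.5, -0.5]
finger_gap: -0.3
grip_force: 0.0
time: 5.0
tool_pos: [563.2, -13.5, 149.8]
tcp_rot: [-180.0, -0.0, 159.8]
ft_force: [-0.7, -0.4, 0.8]
finger_gap: -0.0
grip_force: 0.0
5.0 [563.2 -13.5 149.8] [-0.65 -0.41  0.81] -0.017467131840466273 [ -0.2   0.3 -10.2]
```

View pics/c5.png

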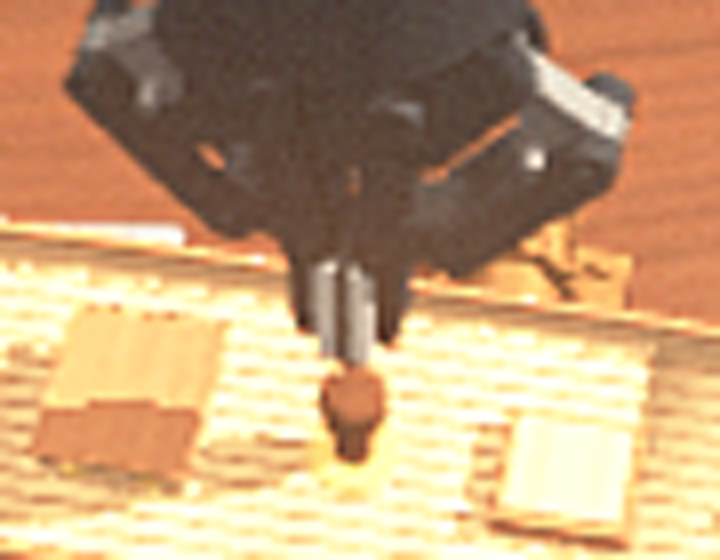

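No contact at 149.8, which fits the shadow estimate. The tips at crop (350,362) are closing on the head at (352,392), in line with it. I'll continue down gently.

```bash
python3 -m handwheel '[[0,0,0.0015,0],[0,0,0.0015,0],[0,0,0.0015,0],[0,0,0.0015,0],[0,0,0,0]]'
python3 -m handwheel '[[0,0,0.0015,0],[0,0,0.0015,0],[0,0,0,0]]'
python3 -m handwheel '[[0,0,0.0015,0],[0,0,0.0015,0],[0,0,0,0]]'
```

```text
time: 5.55
tool_pos: [563.3, -13.5, 144.0]
tcp_rot: [-180.0, -0.0, 159.8]
ft_force: [-0.6, 0.0, -0.3]
finger_gap: -0.2
grip_force: 0.0
time: 5.85
tool_pos: [563.3, -13.5, 141.0]
tcp_rot: [-180.0, -0.0, 159.8]
ft_force: [0.1, 0.2, -0.2]
finger_gap: -0.2
grip_force: 0.0
time: 6.15
tool_pos: [563.3, -13.5, 138.0]
tcp_rot: [-180.0, -0.0, 159.8]
ft_force: [0.6, -0.6, 0.5]
finger_gap: 0.3
grip_force: 0.0
```

```bash
python3 -m handwheel '[[0,0,0.0015,0],[0,0,0.0015,0],[0,0,0,0]]'
python3 - <<'E'
from m import *
cv2.imwrite("pics/c6.png",cv2.resize(r.snapshot("scene")[130:200,205:295,::-1],None,fx=8,fy=8,interpolation=cv2.INTER_CUBIC))
E
```

```text
time: 6.45
tool_pos: [563.3, -13.5, 135.0]
tcp_rot: [-180.0, -0.0, 159.8]
ft_force: [0.6, -0.5, -0.3]
finger_gap: -0.0
grip_force: 0.0
```

View pics/c6.png

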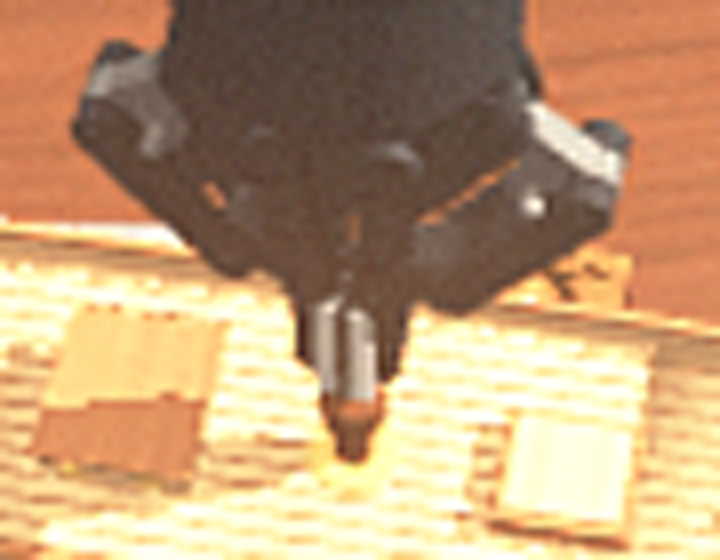

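The tips, at crop (348,402), now hide most of the top face and the plug is unmoved, so contact is close. I'll continue in small steps.

```bash
python3 -m handwheel '[[0,0,0.0015,0],[0,0,0.0015,0],[0,0,0,0]]'
python3 -m handwheel '[[0,0,0.0015,0],[0,0,0.0015,0],[0,0,0,0]]'
python3 -m handwheel '[[0,0,0.0015,0],[0,0,0.0015,0],[0,0,0,0]]'
```

```text
time: 6.8
tool_pos: [563.3, -13.5, 132.0]
tcp_rot: [-180.0, -0.0, 159.8]
ft_force: [-0.7, -0.2, -0.5]
finger_gap: -0.0
grip_force: 0.0
time: 7.1
tool_pos: [563.3, -13.5, 129.0]
tcp_rot: [-180.0, -0.0, 159.8]
ft_force: [-0.8, 0.1, -0.6]
finger_gap: -0.1
grip_force: 0.0
time: 7.4
tool_pos: [563.6, -13.5, 126.4]
tcp_rot: [180.0, 0.0, 159.8]
ft_force: [0.9, -0.7, 1.7]
finger_gap: -0.0
grip_force: 0.7
```

Contact is at about 127. I'll press at 10 mm/s, checking the force often.

```bash
for i in 1; do python3 -m handwheel '[[0,0,0.001,0],[0,0,0.001,0],[0,0,0.001,0]]'; done
python3 -m handwheel '[[0,0,0.001,0],[0,0,0.001,0],[0,0,0.001,0]]'
python3 -m handwheel '[[0,0,0.001,0],[0,0,0.001,0],[0,0,0.001,0]]'
python3 - <<'E'
from m import *
cv2.imwrite("pics/c7.png",cv2.resize(r.snapshot("scene")[130:200,205:295,::-1],None,fx=8,fy=8,interpolation=cv2.INTER_CUBIC))
E
```

```text
time: 7.7
tool_pos: [563.6, -13.5, 123.4]
tcp_rot: [180.0, 0.0, 159.8]
ft_force: [-0.7, 1.2, 3.5]
finger_gap: -0.1
grip_force: 1.8
time: 8.0
tool_pos: [563.7, -13.6, 120.3]
tcp_rot: [180.0, 0.0, 159.8]
ft_force: [0.3, -0.1, 2.3]
finger_gap: 0.1
grip_force: 1.8
time: 8.3
tool_pos: [563.6, -13.6, 117.3]
tcp_rot: [180.0, 0.0, 159.8]
ft_force: [-0.1, -0.2, 3.3]
finger_gap: 0.2
grip_force: 1.8
```

View pics/c7.png

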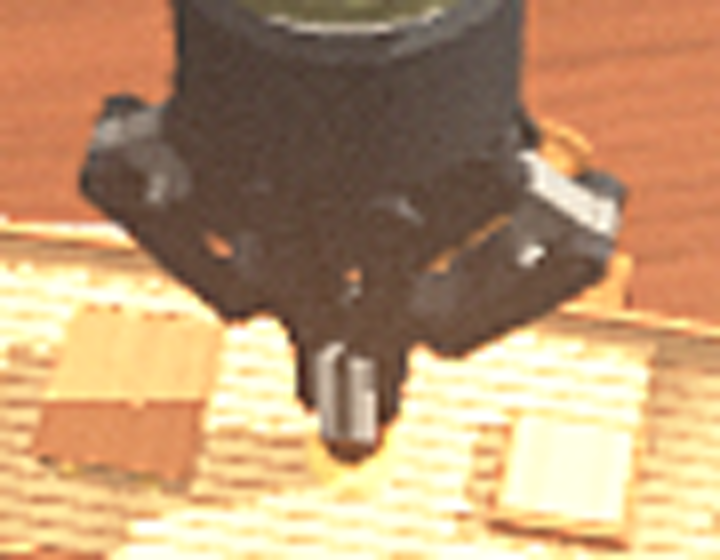

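The plug is sliding at about 3 N and its head is nearly down on the collar, at crop (345,455). I'll go on in single 1 mm rows until the force rises.

```bash
python3 -m handwheel '[[0,0,0.001,0],[0,0,0,0]]'
python3 -m handwheel '[[0,0,0.001,0],[0,0,0,0]]'
python3 -m handwheel '[[0,0,0.001,0],[0,0,0,0]]'
```

```text
time: 8.55
tool_pos: [563.6, -13.5, 116.2]
tcp_rot: [180.0, 0.0, 159.8]
ft_force: [1.7, -0.5, 1.8]
finger_gap: -0.1
grip_force: 0.9
time: 8.75
tool_pos: [563.6, -13.5, 115.2]
tcp_rot: [180.0, 0.0, 159.8]
ft_force: [1.5, 0.8, 2.4]
finger_gap: 0.0
grip_force: 1.0
time: 8.95
tool_pos: [563.6, -13.6, 114.2]
tcp_rot: [180.0, 0.0, 159.8]
ft_force: [1.0, 0.1, 2.2]
finger_gap: 0.2
grip_force: 1.1
```

```bash
python3 -m handwheel '[[0,0,0.001,0],[0,0,0,0]]'
python3 -m handwheel '[[0,0,0.0007,0],[0,0,0,0]]'
python3 -m handwheel '[[0,0,0.0007,0],[0,0,0,0]]'
```

```text
time: 9.15
tool_pos: [563.6, -13.5, 113.2]
tcp_rot: [180.0, 0.0, 159.8]
ft_force: [1.5, -0.3, 2.0]
finger_gap: 0.1
grip_force: 1.1
time: 9.35
tool_pos: [563.6, -13.6, 112.5]
tcp_rot: [180.0, 0.0, 159.8]
ft_force: [2.5, 0.2, 2.9]
finger_gap: 0.2
grip_force: 1.2
time: 9.55
tool_pos: [563.6, -13.5, 112.0]
tcp_rot: [180.0, 0.0, 159.8]
ft_force: [1.5, 0.5, 3.7]
finger_gap: -0.1
grip_force: 2.1
```

```bash
python3 -m handwheel '[[0,0,0.0005,0],[0,0,0,0]]'
python3 -m handwheel '[[0,0,0.0005,0],[0,0,0,0]]'
```

```text
time: 9.75
tool_pos: [563.6, -13.5, 112.0]
tcp_rot: [180.0, 0.0, 159.8]
ft_force: [-1.3, 0.6, 7.7]
finger_gap: 0.2
grip_force: 3.8
time: 9.95
tool_pos: [563.6, -13.5, 111.9]
tcp_rot: [180.0, 0.0, 159.8]
ft_force: [-2.3, -0.1, 10.3]
finger_gap: 0.0
grip_force: 5.3
```

It is on the hard stop: the force rises to 10 N with no travel, after a stroke of about 15 mm. I'll draw the hand clear.

```bash
python3 -m handwheel '[[0,0,-0.002,0],[0,0,-0.005,0],[0,0,-0.01,0],[0,0,-0.02,0],[0,0,-0.02,0],[0,0,-0.02,0],[0,0,-0.02,0],[0,0,-0.02,0],[0,0,0,0],[0,0,0,0]]'
python3 - <<'E'
from m import *
cv2.imwrite("pics/c8.png",cv2.resize(r.snapshot("scene")[133:233,185:315,::-1],None,fx=6,fy=6,interpolation=cv2.INTER_CUBIC))
E
```

```text
time: 10.95
tool_pos: [563.7, -13.5, 228.3]
tcp_rot: [180.0, 0.0, 159.8]
ft_force: [0.4, -0.0, -0.5]
finger_gap: 0.4
grip_force: 0.0
```

View pics/c8.png

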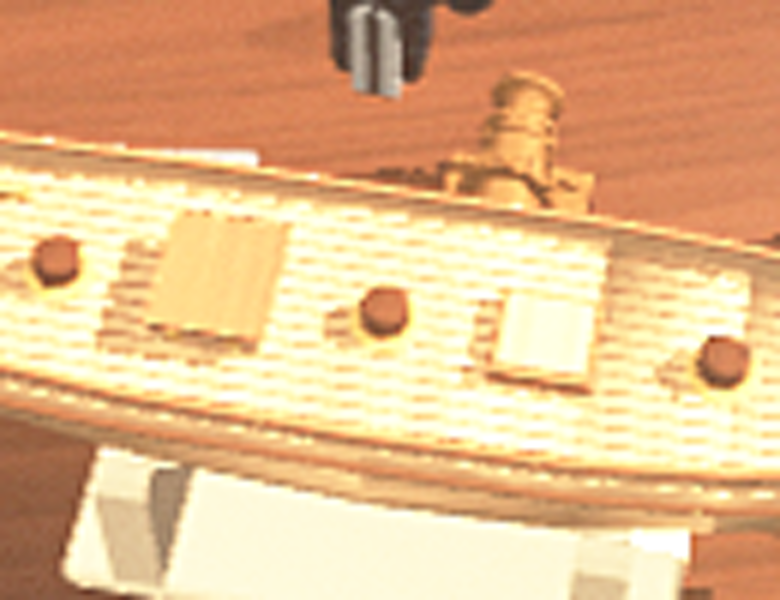

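The middle plug at crop (384,312) now looks like the other two, at (57,262) and (722,362): no shank shows and its shadow is equally short. The hand is clear, so I'll hand in.

```bash
python3 -c "
from bench import r
print(r.hand_in())"
```

```text
the job is handed in; nothing more can be done
None
```

The raised middle plug is pressed home on its collar (hard stop felt at about 10 N, after a stroke of about 15 mm), nothing else showed any contact, the hand is clear, and the job is handed in, though no verdict came back.

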